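# Tare the kitchen scale with a cup on it

## Robot

A 6-joint arm with a two-finger parallel gripper is mounted at the origin on a cart in front of the work surface, level with it; the furniture and walls round the work are solid. World frame = base frame: x ahead of the robot, y to its left, z up, the work surface at z = 0. Lengths are in mm, angles in degrees, forces in N, time in s.
With the tool pointing down it reaches from about 350 to 850 mm from the base axis. Payload 8.1 kg.
Tool frame: the origin (TCP) lies between the finger pads; the fingertips stand 25 mm ahead of it and the grasp point (between the pads) lies 6 mm ahead of it (r.tcp_to_tips is the distance from the TCP to the fingertips, in mm); z points along the fingers, y is the line along which they close (so a half turn about z gives the same grasp; the last joint's range is limited). The gripper opens to 85 mm and grips with 20 to 120 N. Pads are 22 mm wide; open, the fingers measure 114 mm over their backs; the gripper's body (76 mm by 85 mm) begins 54 mm behind the grasp point. The pads swing forward as they close: fully open they stand 13 mm farther back than shut.
Start: joints at [67.07, 7.471, 85.268, -0, 87.261, -4.893], TCP at [185.754, 570.527, 256.292] pointing down, gripper open.
Joint ranges: [-169.43, 169.43], [-51.17, 129.36], [1.28, 143.12], [-76.62, 256.62], [0, 156.53], [-152.29, 152.29]. Speed limits (degrees/s): [136.94, 136.94, 159.86, 180, 180, 180].

## Interface

Orientations are given as [roll, pitch, yaw] about the fixed x, y, z axes, in that order (R = Rz(yaw) Ry(pitch) Rx(roll)).
In Python, from bench import r gives the robot as it stands.
- The arm moves only by the tool apply_moves, never from a script. Its arguments are lists of equal length, an entry for each row: "angular": the turn, a rotation vector about the world's x, y, z in units of 8 degrees (1.0 is 8 degrees), a list of three; "travel": the shift along the world's x, y, z in units of 40 mm (1.0 is 40 mm), a list of three; "jaw": the opening, from 0 (shut) to 1 (fully open). A call has 1 to 20 rows; each row shifts and turns the commanded pose from where the row before left it; what a row does not reach is not made up. A row lasts 1/8 s, in which the tool goes at most 62.5 mm and 10.7 degrees, less where a joint would pass 70% of its speed; a pose out of reach is approached as far as the arm can. A call is refused whole if a number of a shift passes 1 or a number of a turn 1, either way. A call with a gripper value outside its range is refused whole. The fingers move at their own pace and stop on an object; "force" is the grip in N (left out, the last holds). Time passes only in rows, so rows that do not move let the fingers close. It gives the time, the measured TCP pose, the force, the opening and the grip force at its end, in the units of the state.
- r.sense(): the state, without advancing time (a new reading comes with each control period).
- r.snapshot(name): name is "side" or "top"; returns a dict with "color" (420x560x3 uint8, red, green, blue), "fx", "fy", "cx", "cy" (pixels), "R" (3x3) and "t" (3): a world point X has camera coordinates R X + t. Camera axes: x right, y down, z forward; pixel columns grow to the right and rows downward; lengths in mm; the calibration is good to about 2 mm. A picture is of the moment at which its call begins. There is no depth.
- r.hand_in(): hands the job in; it is judged then, once.
The state is a dict: "time": time; "joint_pos": joint angles; "qd": joint speeds; "joint_efforts": joint torques, N m; "tool_pos": TCP position; "tcp_rot": TCP orientation; "ft_force": force on the tool from outside, world axes, zero at the start; "wrist_torque": the same for the moment, N m; "finger_gap": finger opening in mm; "grip_force": force on a finger pad.
Only numpy, scipy, OpenCV 4.12 (cv2) and the standard library are available. Lean on these libraries where they do the work, as an engineer would, in place of code of your own. Each camera call takes 0.05 s, during which the arm holds its last target. There are 200 camera calls.

## Task

Set the dark espresso cup upright on the middle of the kitchen scale's pan and let go of it, without pushing the pan down to its stop. Then tare the scale: roll the orange thumbwheel under the pan with a fingertip until the red zero mark on the dial lies exactly under the needle, leave the cup standing on the pan, and leave the other things on the worktop where they are.

Things in the scene. Friction and masses are not known exactly. Their poses are not given: they have to be found in the camera images.
- scale: white kitchen scale, fixed, 202 x 150 mm, turned with its dial toward the robot's left. Origin on the worktop; x points from dial to back, y to the left of one facing the dial, z up. From x = -138 to -40 mm a low console, top sloping from 16 to 36 mm high, with the dial (6 mm higher); behind it an 85 mm high body whose upright front face (x = -40, y = -75 to 75 mm) holds the wheel; the pan above.
- pan_top (a point): centre of the top of the steel pan, a flat disc of radius 72 mm with a 2 mm rim; empty it is 108 mm above the worktop (underside 102 mm), at x = +8, y = 0 mm in the scale's frame. Its edge overhangs the front of the thumbwheel by 18 mm, so a fingertip reaches the wheel only tilted in under the pan, 30 to 50 degrees from vertical, pointing to the scale's back.
- wheel_front (a point): foremost point of the thumbwheel's edge (fixed, does not turn), 58 mm above the worktop, at x = -46, y = 0 mm in the scale's frame; axes as the scale's. The edge stands 6 mm proud of the front face and 3 mm proud of two black cheeks, 5 mm high and 56 mm long, just above and below it, so it cannot be pinched.
- wheel (a joint): angle in rad of the orange dark-ribbed thumbwheel, a flat disc 40 mm across, 14 mm thick, on a vertical axis 20 mm behind wheel_front. Positive: front edge pushed to scale -y (right, facing the dial); 20 mm of edge travel is 1 rad. Stiff (2 N along the edge): press a fingertip on it with 4 to 12 N and draw it sideways; it stays where it is left. Range -1.2 to 4.2, starts at -0.8 to 0.2.
- dial (a joint): angle in rad of the dial plate (white disc 83 mm across with black ticks and one red radial zero mark), always 0.4 times the wheel angle; positive is clockwise seen from above. When it equals needle, the zero mark is under the needle.
- needle (a joint): angle in rad of the black needle on the same axis as the dial, positive clockwise, same zero as dial. Always 100 rad per metre of pan sinking; 0 with an empty pan, 0.5 to 1.0 with the cup standing on it (the cup's weight differs from case to case).
- needle_tip (a point): tip of the needle, 34 mm from the needle's axis, just above the dial.
- zero_mark (a point): point on the red zero mark 34 mm from the dial's axis, at the height of the needle's tip: the two points coincide when the scale reads zero.
- cup: dark grey espresso cup with a pale lower part, loose, upright, 0.10 to 0.20 kg. Origin on its underside; z up. The bowl's centre line is at x = 0, y = +12 mm in the cup's frame; the bowl is 59 mm across at the rim, tapering to a 42 mm foot, 52 mm high; the handle sticks out to y = -42 mm. Grip it across its x axis near the rim. Carry it low: a wall cabinet hangs 0.58 m up behind the scale.
- white_cup: white espresso cup with a band of dark diamonds, standing upside down, 60 x 83 x 52 mm, a bystander. Origin under its middle.
- tin: grey coffee canister with a wooden lid, 77 mm diameter, 110 mm high, a bystander. Origin under its middle.
- tamper: coffee tamper with a wooden grip and steel foot, 53 mm diameter, 82 mm high, a bystander. Origin under its middle.
- pan (a joint): how far the pan has sunk, in m: 0 empty, 0.005 to 0.010 with the cup standing on it, stop at 0.014. It goes straight down on a spring of about 200 N/m.

How it is judged:
By the outcome, as a careful person would: the job done as asked, in the order asked, and still so for the second after the job is handed in, with the robot touching nothing.
It also fails if it takes over 58 s, if anything falls off the work surface, if the arm or the gripper's body presses on something with over 40 N, if the wrist force passes 120 N, or if a joint passes its speed limit or range.

## Working session

There is one attempt and no reset: what is moved stays moved. The work goes in short steps, Python scripts to look and compute and a tool call to move; the robot and the scene stay as the last step left them, time stands still between calls to the robot, and variables do not carry over. Pictures are saved under pics/ and viewed, at most 12 in all, crops included, and the job is handed in when it is done.

Besides the shell and the picture viewer there is one more tool, called after "Emit:" by a JSON object that holds its "fn" and its "kwargs". apply_moves: Moves the arm, as the interface text tells. Its arguments: {"type":"object","properties":{"angular":{"type":"array"},"travel":{"type":"array"},"jaw":{"type":"array"},"force":{"type":"number"}},"required":["angular","travel","jaw"]}

```bash
ls; mkdir -p pics; python3 - <<'E'
from bench import r
import cv2
for n in("side","top"):
    s=r.snapshot(n); cv2.imwrite(f"pics/{n}0.png",cv2.cvtColor(s["color"],cv2.COLOR_RGB2BGR))
    print(n,s["fx"],s["fy"],s["cx"],s["cy"],s["R"],s["t"])
print(r.sense(), r.tcp_to_tips)
E
```

```text
pics
side 426.17572104417064 426.17572104417064 278.96245525218296 206.78291895162602 [[ 0.86168274 -0.50690099  0.02354255]
 [-0.23630519 -0.44188811 -0.86538705]
 [ 0.44906873  0.74012586 -0.50055069]] [-450.18623268  146.95045346 1024.27843937]
top 423.17123471954744 423.17123471954744 274.1474595756144 201.32743149795476 [[ 0.03698903 -0.99931294  0.00233772]
 [-0.9790507  -0.03670756 -0.20028049]
 [ 0.2002287   0.00511944 -0.97973581]] [ -81.35477619  458.56553166 1231.57842518]
{'time': 0.1, 'joint_pos': array([ 6.70715692e+01,  7.51153169e+00,  8.53221086e+01, -4.30447560e-04,
        8.72610593e+01, -4.89138755e+00]), 'qd': array([-0.02113002, -0.05665644, -0.16691257, -0.01252898,  0.04667683,
        0.03767561]), 'joint_efforts': array([ 1.35439976e-03, -5.70945168e+01, -5.01943231e+01, -5.94953326e-05,
        7.99393456e-03, -4.03730860e-05]), 'tool_pos': array([185.57050863, 570.11619917, 255.3503884 ]), 'tcp_rot': array([-1.79905609e+02, -7.64639864e-03,  1.61962971e+02]), 'ft_force': array([ 0.14942355, -0.00436225, -0.11837532]), 'wrist_torque': array([-0.01367424,  0.0228763 ,  0.04734146]), 'grip_force': 0.0, 'finger_gap': 85.30992161878102} 25.0
```

View pics/top0.png

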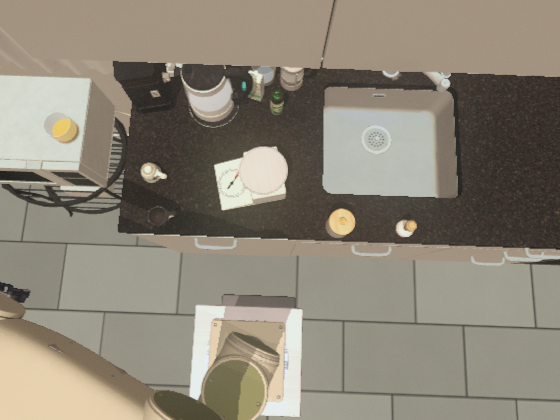

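View pics/side0.png

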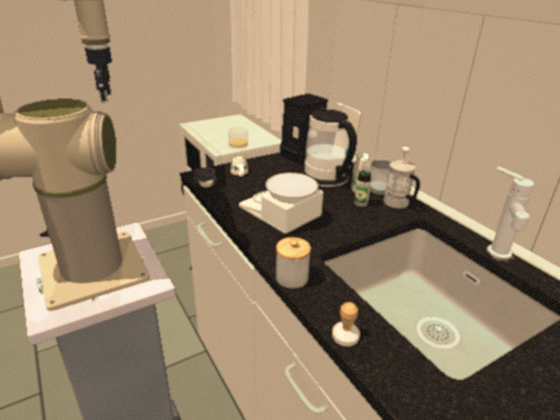

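The top view shows the scale's dial at about (233,183), the pan at (264,170), the dark cup at (158,215) with its handle to the right, and the white cup at (151,172). The side view shows the scale at (285,205) and the dark cup at (204,178).

```bash
cat > h.py <<'E'
import numpy as np, cv2
from bench import r
def ray(s,u,v):
    d=s["R"].T@np.array([(u-s["cx"])/s["fx"],(v-s["cy"])/s["fy"],1]); return -s["R"].T@s["t"],d
def onz(s,u,v,z):
    o,d=ray(s,u,v); return o+d*(z-o[2])/d[2]
def proj(s,X):
    p=s["R"]@np.asarray(X,float)+s["t"]; return np.array([s["fx"]*p[0]/p[2]+s["cx"],s["fy"]*p[1]/p[2]+s["cy"]])
def crop(s,u0,v0,w,h,k,name):
    cv2.imwrite(f"pics/{name}.png",cv2.resize(cv2.cvtColor(s["color"],cv2.COLOR_RGB2BGR)[v0:v0+h,u0:u0+w],None,fx=k,fy=k,interpolation=cv2.INTER_CUBIC))
E
python3 - <<'E'
from h import *
a=r.snapshot("top"); b=r.snapshot("side")
crop(a,130,140,160,100,5,"topc"); crop(b,180,140,160,100,5,"sidec")
E
```

```text
(no output)
```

View pics/topc.png

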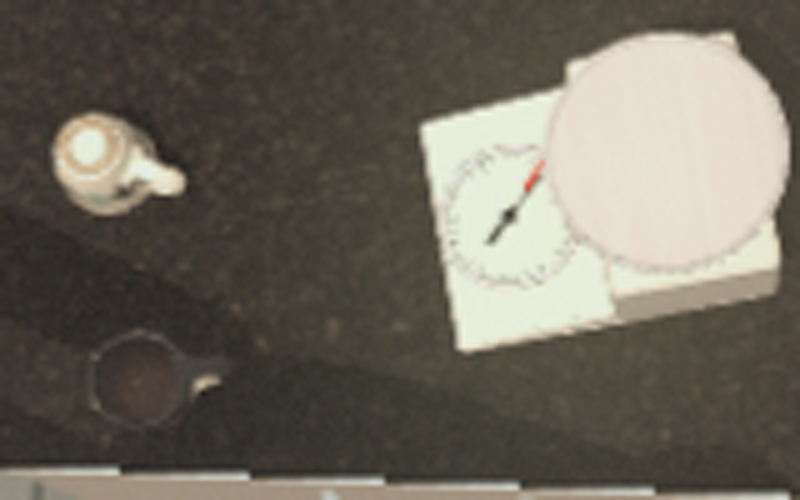

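View pics/sidec.png

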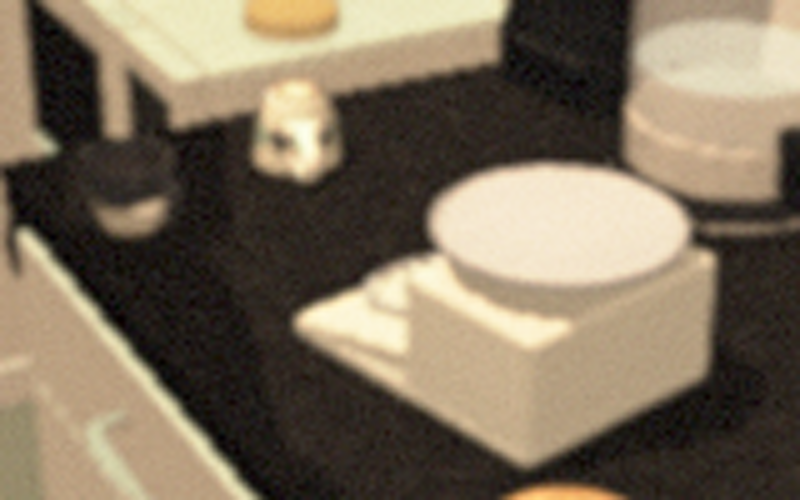

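The top crop shows the pan centred near (669,150), the needle hub at (510,215), the red mark near (535,175) and the cup rim at (140,380). The side crop shows the body's near vertical edge at x≈529, from y=347 to 467.

```bash
cat > fit.py <<'E'
from h import *
a=r.snapshot("top"); b=r.snapshot("side")
T=lambda x,y,z:onz(a,130+(x+.5)/5-.5,140+(y+.5)/5-.5,z)
S=lambda x,y,z:onz(b,180+(x+.5)/5-.5,140+(y+.5)/5-.5,z)
P=[(-138,75,T(422,125,16)),(-138,-75,T(460,350,16)),(-40,75,T(567,65,85)),(64,75,T(735,35,85)),(64,-75,T(776,268,85)),(-40,-75,T(612,294,85)),(8,0,T(669,150,108)),
 (64,-75,S(528,467,0)),(64,-75,S(530,347,85)),(64,75,S(716,250,85)),(-40,-75,S(410,288,85)),(8,0,S(560,223,108))]
A=np.array([p[:2] for p in P],float);B=np.array([p[2][:2] for p in P])
a0,b0=A.mean(0),B.mean(0);U,_,V=np.linalg.svd((A-a0).T@(B-b0));R=V.T@np.diag([1,np.linalg.det(V.T@U.T)])@U.T
t=b0-R@a0;print("yaw",np.degrees(np.arctan2(R[1,0],R[0,0])),"t",t);print(np.round(B-(A@R.T+t),1))
w=lambda x,y:np.round(R@[x,y]+t,1)
print("pan",w(8,0),"wheel",w(-46,0))
n=T(510,215,42)[:2];print("hub in scale",R.T@(n-t))
for q in[(490,243),(535,175),(545,160),(527,188)]:print(q,R.T@(T(*q,42)[:2]-t))
print("cup rim T",T(140,380,52),"S",S(127,163,52),"foot S",S(132,220,4),"handle",T(228,366,38))
print("white",T(92,150,52))
E
python3 fit.py; python3 - <<'E'
from h import *
a=r.snapshot("top"); crop(a,212,162,40,36,16,"dial0")
E
```

```text
yaw -75.7368205937021 t [539.38066611 -20.80128241]
[[  0.3  -1.9]
 [  2.8   2.3]
 [ -3.3  -2.1]
 [ -6.3  -1.2]
 [ -3.5   6.5]
 [  2.9   1.3]
 [  0.6  -1.2]
 [  5.7   9.2]
 [ -3.   -2.2]
 [  2.8   4.6]
 [ -2.3 -16.8]
 [  3.4   1.6]]
pan [541.4 -28.6] wheel [528.   23.8]
hub in scale [-91.8665221   -1.04874588]
(490, 243) [-107.14444891  -15.76093799]
(535, 175) [-72.03811737  20.56952989]
(545, 160) [-64.18639558  28.63981485]
(527, 188) [-78.42454727  13.50884058]
cup rim T [403.6719173  281.71293989  52.        ] S [401.72975395 268.87384701  52.        ] foot S [406.9295511  281.05487246   4.        ] handle [416.44072646 233.34141351  38.        ]
white [544.47816633 324.06943169  52.        ]
```

View pics/dial0.png

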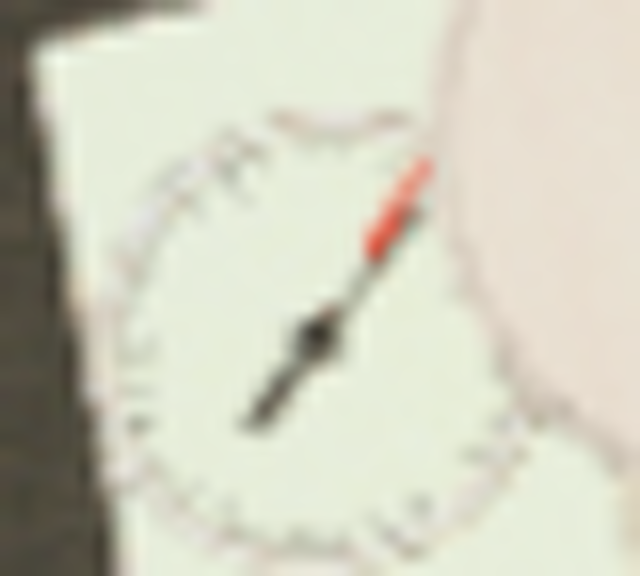

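The zoom shows the needle tail at (255,425), its hub at (318,335) and its tip near (415,215). The red mark runs from (375,250) to (430,165), slightly counter-clockwise of the needle.

```bash
sed -i 's/,(-40,-75,S(410,288,85))//; s/(64,-75,S(528,467,0)),//' fit.py; echo 'print(S(130,238,0)+21*np.array([.52,.855,0]),S(129,167,52))' >> fit.py; python3 fit.py
```

```text
yaw -76.52377928604515 t [538.92717631 -20.06916034]
[[-1.3 -2.1]
 [ 1.6  0.1]
 [-3.7 -1.9]
 [-5.2 -0.8]
 [-2.   5. ]
 [ 3.1 -0.6]
 [ 1.1 -1.9]
 [-1.4 -3.7]
 [ 3.9  5. ]
 [ 4.   0.9]]
pan [540.8 -27.8] wheel [528.2  24.7]
hub in scale [-91.02580638  -2.04000712]
(490, 243) [-106.10022621  -16.96064756]
(535, 175) [-71.49619006  19.84856451]
(545, 160) [-63.75605092  28.02592841]
(527, 188) [-77.78504191  12.7008262 ]
cup rim T [403.6719173  281.71293989  52.        ] S [401.72975395 268.87384701  52.        ] foot S [406.9295511  281.05487246   4.        ] handle [416.44072646 233.34141351  38.        ]
white [544.47816633 324.06943169  52.        ]
[409.62242687 282.80827799   0.        ] [400.61743396 262.70810174  52.        ]
```

Emit:
{"fn": "apply_moves", "kwargs": {"angular": [[0,0,-0.71],[0,0,-0.71],[0,0,-0.71],[0,0,-0.71],[0,0,-0.71],[0,0,-0.71],[0,0,-0.71],[0,0,-0.71],[0,0,-0.71],[0,0,-0.71],[0,0,0],[0,0,0]], "travel": [[0.545,-0.72,-0.26],[0.545,-0.72,-0.26],[0.545,-0.72,-0.26],[0.545,-0.72,-0.26],[0.545,-0.72,-0.26],[0.545,-0.72,-0.26],[0.545,-0.72,-0.26],[0.545,-0.72,-0.26],[0.545,-0.72,-0.26],[0.545,-0.72,-0.26],[0,0,0],[0,0,0]], "jaw": [1,1,1,1,1,1,1,1,1,1,1,1], "force": 30}}

```text
time: 1.95
tool_pos: [403.7, 282.9, 152.6]
tcp_rot: [180.0, -0.0, 105.2]
ft_force: [-0.6, 0.7, -0.4]
finger_gap: 85.5
grip_force: 0.0
```

Emit:
{"fn": "apply_moves", "kwargs": {"angular": [[0,0,0],[0,0,0],[0,0,0],[0,0,0],[0,0,0],[0,0,0],[0,0,0],[0,0,0],[0,0,0],[0,0,0],[0,0,0],[0,0,0],[0,0,0]], "travel": [[0.04,-0.02,-0.54],[0,0,-0.54],[0,0,-0.54],[0,0,-0.54],[0,0,-0.54],[0,0,0],[0,0,0],[0,0,0],[0,0,0],[0,0,0],[0,0,0],[0,0,0],[0,0,0]], "jaw": [1,1,1,1,1,1,0.6,0.6,0.5,0.5,0.5,0.5,0.5], "force": 30}}

```text
time: 3.58
tool_pos: [406.5, 282.6, 46.0]
tcp_rot: [179.8, -0.1, 105.2]
ft_force: [-0.9, 0.8, 7.4]
finger_gap: 56.9
grip_force: 32.3
```

Emit:
{"fn": "apply_moves", "kwargs": {"angular": [[0,0,0],[0,0,0],[0,0,0],[0,0,0],[0,0,0],[0,0,0],[0,0,0],[0,0,0],[0,0,0],[0,0,0]], "travel": [[0,0,0.3],[0,0,0.5],[0,0,0.6],[0,0,0.6],[0,0,0.6],[0,0,0.6],[0,0,0.5],[0,0,0],[0,0,0],[0,0,0]], "jaw": [0.5,0.5,0.5,0.5,0.5,0.5,0.5,0.5,0.5,0.5]}}

```text
time: 4.82
tool_pos: [404.7, 281.3, 191.0]
tcp_rot: [-179.9, 0.0, 105.2]
ft_force: [2.1, 0.6, -1.4]
finger_gap: 57.0
grip_force: 32.5
```

```bash
python3 - <<'E'
from h import *
a=r.snapshot("side"); s=r.sense(); print(s["tool_pos"],s["tcp_rot"],s["ft_force"],s["finger_gap"],s["joint_pos"])
print(proj(a,s["tool_pos"]-[0,0,46]))
u,v=proj(a,s["tool_pos"]).astype(int); crop(a,u-40,v-45,80,90,6,"held")
E
```

```text
[404.71806599 281.38318546 191.10178331] [-1.79884707e+02  2.69776762e-02  1.05165485e+02] [ 0.55016776  0.19043049 -0.68873715] 56.702714027877356 [ 2.88464324e+01 -6.88460028e+00  1.06549936e+02  1.07104402e-03
  8.04530666e+01  1.36807955e+01]
[202.51526864 143.69906642]
```

View pics/held.png

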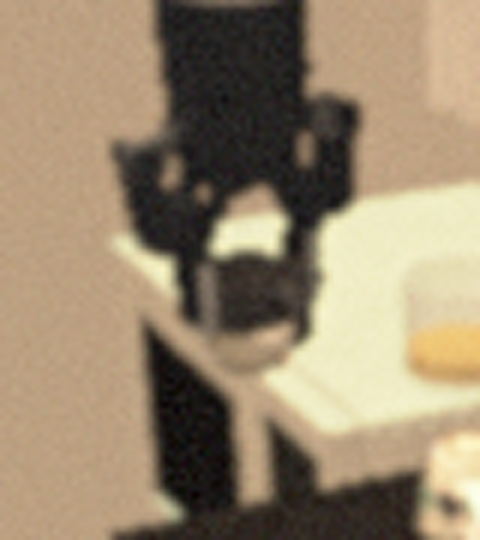

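The picture shows the cup held upright between the pads, about 46 mm from TCP to cup bottom.

Emit:
{"fn": "apply_moves", "kwargs": {"angular": [[0,0,0],[0,0,0],[0,0,0],[0,0,0],[0,0,0],[0,0,0],[0,0,0],[0,0,0],[0,0,0],[0,0,0],[0,0,0],[0,0,0],[0,0,0],[0,0,0],[0,0,0]], "travel": [[0.15,-0.3,0],[0.28,-0.64,0],[0.28,-0.64,0],[0.28,-0.64,0],[0.28,-0.64,0],[0.28,-0.64,0],[0.28,-0.64,0],[0.28,-0.64,0],[0.28,-0.64,0],[0.28,-0.64,0],[0.28,-0.64,0],[0.28,-0.64,0],[0.15,-0.3,0],[0,0,0],[0,0,0]], "jaw": [0.5,0.5,0.5,0.5,0.5,0.5,0.5,0.5,0.5,0.5,0.5,0.5,0.5,0.5,0.5]}}

```text
time: 6.75
tool_pos: [540.2, -23.3, 192.1]
tcp_rot: [-180.0, -0.0, 105.2]
ft_force: [0.5, 0.4, -2.0]
finger_gap: 56.8
grip_force: 32.5
```

```bash
python3 - <<'E'
from h import *
F=[]
for i in range(8):
    r.snapshot("top"); s=r.sense(); F.append(s["ft_force"])
print(s["tool_pos"],s["tcp_rot"],np.mean(F,0),np.std(F,0))
E
```

```text
[540.50253004 -23.53878923 192.3456136 ] [ 1.79997570e+02 -1.13842915e-03  1.05193184e+02] [-0.03593806  0.12909334 -1.68371723] [0.41022841 0.46530595 0.53657324]
```

Emit:
{"fn": "apply_moves", "kwargs": {"angular": [[0,0,0],[0,0,0],[0,0,0],[0,0,0],[0,0,0],[0,0,0],[0,0,0],[0,0,0],[0,0,0],[0,0,0],[0,0,0],[0,0,0]], "travel": [[0,0,-0.2],[0,0,-0.3],[0,0,-0.2],[0,0,-0.1],[0,0,-0.06],[0,0,-0.06],[0,0,-0.06],[0,0,-0.06],[0,0,-0.06],[0,0,-0.03],[0,0,0],[0,0,0]], "jaw": [0.5,0.5,0.5,0.5,0.5,0.5,0.5,0.5,0.5,0.5,0.5,0.5]}}

```text
time: 8.65
tool_pos: [540.7, -23.9, 147.2]
tcp_rot: [180.0, 0.0, 105.2]
ft_force: [0.5, 0.9, 0.0]
finger_gap: 57.0
grip_force: 32.6
```

```bash
python3 - <<'E'
from h import *
F=[]
for i in range(8):
    a=r.snapshot("top"); s=r.sense(); F.append(s["ft_force"])
print(s["tool_pos"],s["tcp_rot"],np.mean(F,0),np.std(F,0))
crop(a,205,130,90,75,8,"place")
E
```

```text
[540.61635328 -23.8729582  147.16917184] [1.79990377e+02 4.05667985e-03 1.05163295e+02] [0.99500918 0.2797904  0.06865397] [0.54078907 0.27754524 0.3802904 ]
```

View pics/place.png

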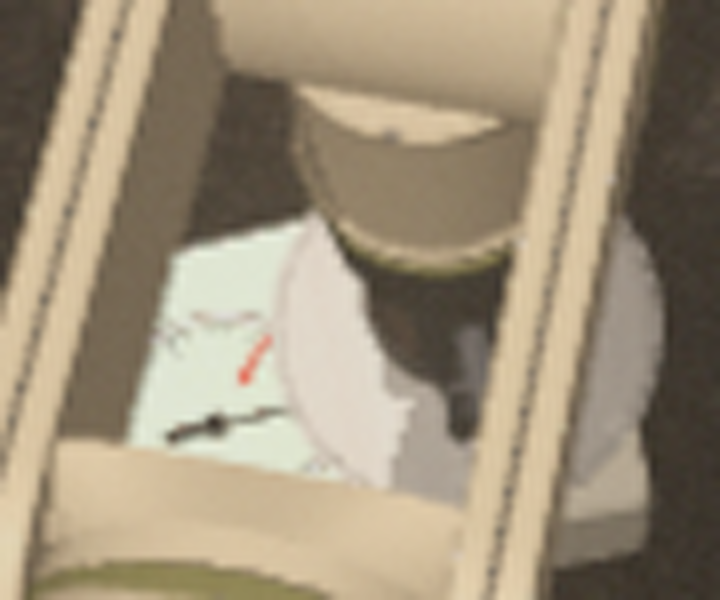

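The needle has swung clockwise to about 15° above the image's horizontal, its hub at (213,425), and the force on the tool is about zero. The pan therefore carries the cup, and I can release it.

Emit:
{"fn": "apply_moves", "kwargs": {"angular": [[0,0,0],[0,0,0],[0,0,0],[0,0,0],[0,0,0],[0,0,0],[0,0,0],[0,0,0],[0,0,0],[0,0,0],[0,0,0],[0,0,0],[0,0,0],[0,0,0]], "travel": [[0,0,0],[0,0,0],[0,0,0],[0,0,0],[0,0,0],[0,0,0],[0,0,0.2],[0,0,0.5],[0,0,0.5],[0,0,0.5],[0,0,0.5],[0,0,0.5],[0,0.5,0.5],[0,0,0]], "jaw": [0.72,0.76,0.85,0.95,1,1,1,1,1,1,1,1,1,1]}}

```text
time: 10.8
tool_pos: [541.6, -2.3, 277.8]
tcp_rot: [179.8, 0.0, 105.3]
ft_force: [0.6, -0.2, 0.2]
finger_gap: 85.0
grip_force: 0.0
```

```bash
python3 - <<'E'
from h import *
a=r.snapshot("side"); s=r.sense(); print(s["tool_pos"],s["tcp_rot"],s["finger_gap"],s["joint_pos"])
crop(a,215,90,140,140,4,"rel")
E
```

```text
[541.01032951  -2.87511382 276.15640283] [1.79907841e+02 2.89667176e-02 1.05253144e+02] 85.57330849991841 [-5.73864667e+00 -2.21447339e+00  9.31853878e+01  5.97122163e-03
  8.89326664e+01 -2.09919203e+01]
```

View pics/rel.png

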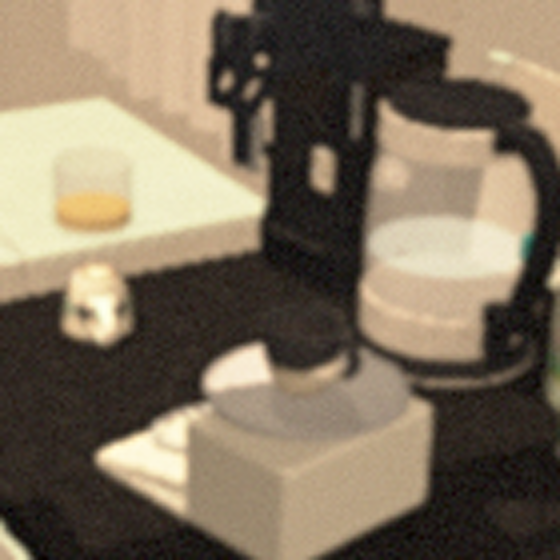

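The cup stands upright near the pan's middle, released. Next I shut the fingers, tilt the tool and go to a standoff in front of the wheel.

Emit:
{"fn": "apply_moves", "kwargs": {"angular": [[0,0,0],[0,0,0],[-0.64,-0.154,-0.02],[-0.64,-0.154,-0.02],[-0.64,-0.154,-0.02],[-0.64,-0.154,-0.02],[-0.64,-0.154,-0.02],[-0.64,-0.154,-0.02],[-0.64,-0.154,-0.02],[-0.64,-0.154,-0.02],[0,0,0],[0,0,0]], "travel": [[-0.06,0.32,0],[-0.06,0.32,0],[-0.06,0.32,-0.2],[-0.06,0.32,-0.2],[-0.06,0.32,-0.2],[-0.06,0.32,-0.2],[-0.06,0.32,-0.2],[-0.06,0.32,-0.2],[-0.06,0,-0.2],[0,0,-0.2],[0,0,0],[0,0,0]], "jaw": [0,0,0,0,0,0,0,0,0,0,0,0]}}

```text
time: 12.35
tool_pos: [519.0, 98.9, 211.3]
tcp_rot: [-179.1, 42.0, 104.2]
ft_force: [-0.2, -0.6, -0.0]
finger_gap: -0.1
grip_force: 0.0
```

```bash
cat > rd.py <<'E'
from h import *
C=np.array([538.93,-20.07]);y=np.radians(-76.3);X=np.array([np.cos(y),np.sin(y)]);Y=np.array([-X[1],X[0]])
F=[]
for i in range(3): a=r.snapshot("top"); s=r.sense(); F.append(s["ft_force"])
f=np.mean(F,0); p=s["tool_pos"]; from scipy.spatial.transform import Rotation as Ro
R=Ro.from_euler("xyz",s["tcp_rot"],degrees=True).as_matrix()
print("t",s["time"],"tcp",p.round(1),"scale",(X@(p[:2]-C)).round(1),(Y@(p[:2]-C)).round(1),"F",f.round(2),"Fs",(X@f[:2]).round(2),(Y@f[:2]).round(2),"gap",s["finger_gap"])
print("d",[X@R[:2,2],Y@R[:2,2],R[2,2]],"ty",[X@R[:2,1],Y@R[:2,1],R[2,1]],s["joint_pos"].round(0))
E
python3 rd.py
```

```text
t 12.5 tcp [519.5  98.3 212.2] scale -119.6 9.1 F [-0.05 -0.16  0.1 ] Fs 0.14 -0.08 gap -0.005045519620158455
d [np.float64(0.6695965750189065), np.float64(-0.008981966035967067), np.float64(-0.7426706881310712)] ty [np.float64(0.0031256222542929953), np.float64(0.9999520967970619), np.float64(-0.009275483636068838)] [ 29.   8.  99. -40.  88.  22.]
```

Emit:
{"fn": "apply_moves", "kwargs": {"angular": [[0,0,0],[0,0,0],[0,0,0],[0,0,0],[0,0,0],[0,0,0],[0,0,0],[0,0,0],[0,0,0],[0,0,0],[0,0,0],[0,0,0],[0,0,0],[0,0,0],[0,0,0]], "travel": [[0,0,-0.44],[0,0,-0.44],[0,0,-0.44],[0,0,-0.44],[0,0,-0.44],[0,0,-0.44],[0,0,-0.44],[0,0,-0.44],[0,0,0],[0.06,-0.25,0],[0.06,-0.25,0],[0.06,-0.25,0],[0.06,-0.25,0],[0,0,0],[0,0,0]], "jaw": [0,0,0,0,0,0,0,0,0,0,0,0,0,0,0]}}

```text
time: 14.38
tool_pos: [528.6, 58.5, 70.4]
tcp_rot: [-179.1, 42.1, 104.1]
ft_force: [-0.5, 0.0, -0.0]
finger_gap: 0.2
grip_force: 0.0
```

```bash
python3 rd.py; python3 - <<'E'
from h import *
a=r.snapshot("top"); b=r.snapshot("side"); A=[cv2.resize(cv2.cvtColor(s["color"],4)[v:v+75,u:u+75],None,fx=5.3,fy=5.3,interpolation=cv2.INTER_CUBIC) for s,u,v in((a,205,135),(b,235,160))]
cv2.imwrite("pics/app.png",np.hstack(A))
E
```

```text
t 14.525 tcp [528.6  58.8  70.3] scale -79.1 8.6 F [ 0.14  0.49 -0.22] Fs -0.44 0.25 gap -0.3819216902402259
d [np.float64(0.6706327190356064), np.float64(-0.009521857079655397), np.float64(-0.7417284478814767)] ty [np.float64(0.0018326928815993817), np.float64(0.9999358275114489), np.float64(-0.011179539158476193)] [ 25.  18. 104. -43.  74.  30.]
```

View pics/app.png

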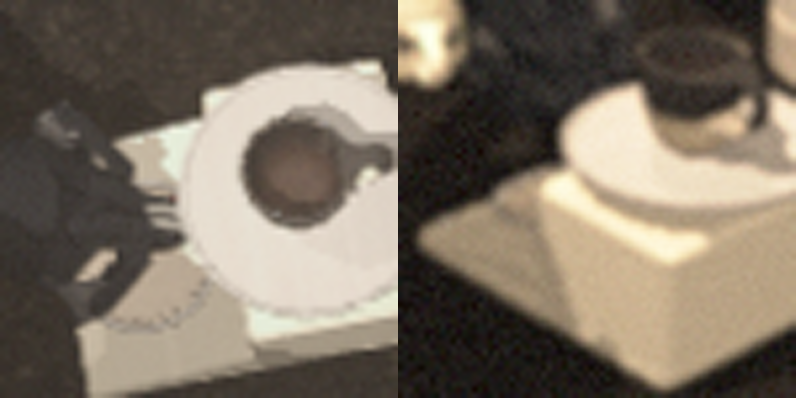

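The top half shows the closed fingers over the dial at the pan's edge, and the cup upright near the pan's middle. Next I creep into contact.

Emit:
{"fn": "apply_moves", "kwargs": {"angular": [[0,0,0],[0,0,0],[0,0,0],[0,0,0],[0,0,0]], "travel": [[0.012,-0.049,0],[0.012,-0.049,0],[0.012,-0.049,0],[0.012,-0.049,0],[0,0,0]], "jaw": [0,0,0,0,0]}}

```text
time: 15.25
tool_pos: [530.5, 50.5, 70.3]
tcp_rot: [-179.1, 42.1, 104.1]
ft_force: [0.4, 1.1, -0.0]
finger_gap: -0.2
grip_force: 0.0
```

Emit:
{"fn": "apply_moves", "kwargs": {"angular": [[0,0,0],[0,0,0]], "travel": [[0.012,-0.049,0],[0,0,0]], "jaw": [0,0]}}

```text
time: 15.5
tool_pos: [531.0, 48.8, 70.3]
tcp_rot: [-179.1, 42.1, 104.2]
ft_force: [-0.6, 0.7, 0.8]
finger_gap: -0.3
grip_force: 0.3
```

Emit:
{"fn": "apply_moves", "kwargs": {"angular": [[0,0,0],[0,0,0]], "travel": [[0.012,-0.049,0],[0,0,0]], "jaw": [0,0]}}

```text
time: 15.75
tool_pos: [531.7, 48.1, 70.3]
tcp_rot: [-179.2, 42.0, 104.1]
ft_force: [-2.2, 8.7, 1.3]
finger_gap: 0.3
grip_force: 4.7
```

Emit:
{"fn": "apply_moves", "kwargs": {"angular": [[0,0,0],[0,0,0],[0,0,0],[0,0,0]], "travel": [[-0.0486,-0.0118,0],[-0.0486,-0.0118,0],[-0.0486,-0.0118,0],[0,0,0]], "jaw": [0,0,0,0]}}

```text
time: 16.25
tool_pos: [526.3, 47.2, 70.4]
tcp_rot: [-179.3, 42.0, 104.1]
ft_force: [-0.8, 9.8, 0.3]
finger_gap: 0.4
grip_force: 5.2
```

```bash
python3 rd.py
```

```text
t 16.4 tcp [526.3  47.2  70.4] scale -68.4 3.6 F [-1.35 10.73  0.59] Fs -10.75 1.23 gap 0.03950623747096889
d [np.float64(0.6687604679921966), np.float64(-0.0069525709194868555), np.float64(-0.7434454238264349)] ty [np.float64(0.00036252186457044755), np.float64(0.9999592050845595), np.float64(-0.009025339027042056)] [ 24.  17. 105. -43.  73.  29.]
```

Emit:
{"fn": "apply_moves", "kwargs": {"angular": [[0,0,0],[0,0,0],[0,0,0],[0,0,0],[0,0,0],[0,0,0],[0,0,0]], "travel": [[-0.0486,-0.008,0],[-0.0486,-0.0108,0],[-0.0486,-0.0108,0],[-0.0486,-0.0108,0],[-0.0486,-0.0108,0],[-0.0486,-0.0108,0],[0,0,0]], "jaw": [0,0,0,0,0,0,0]}}

```text
time: 17.27
tool_pos: [514.2, 43.7, 70.4]
tcp_rot: [-179.2, 42.1, 104.2]
ft_force: [-1.0, 5.3, 0.7]
finger_gap: 0.2
grip_force: 2.8
```

```bash
python3 rd.py; python3 - <<'E'
from h import *
a=r.snapshot("top"); m=a["color"].astype(int); k=(m[...,0]-m[...,1]>40)&(m[...,0]-m[...,2]>40)
ys,xs=np.nonzero(k[155:205,205:260]); print(len(xs),xs.mean()+205 if len(xs) else 0,ys.mean()+155 if len(ys) else 0)
E
```

```text
t 17.425 tcp [514.2  43.7  70.3] scale -67.8 -8.9 F [-1.02  5.77  0.01] Fs -5.85 0.37 gap 0.28876970459325074
d [np.float64(0.6698898243474655), np.float64(-0.008645977575008304), np.float64(-0.7424101765920879)] ty [np.float64(0.001424908027304991), np.float64(0.9999453240492635), np.float64(-0.010359466643016568)] [ 24.  16. 107. -43.  73.  30.]
0 0 0
```

Emit:
{"fn": "apply_moves", "kwargs": {"angular": [[0,0,0],[0,0,0],[0,0,0],[0,0,0],[0,0,0],[0,0,0],[0,0,0]], "travel": [[-0.047,0.194,0],[0.22,0.055,0],[0.227,0.055,0],[0,0,0],[0.022,-0.09,0],[0.02,-0.08,0],[0,0,0]], "jaw": [0,0,0,0,0,0,0]}}

```text
time: 18.35
tool_pos: [531.4, 48.5, 70.1]
tcp_rot: [-179.1, 42.1, 104.1]
ft_force: [-1.9, 4.0, -0.4]
finger_gap: -0.2
grip_force: 2.2
```

```bash
python3 rd.py
```

```text
t 18.5 tcp [531.4  48.5  70.1] scale -68.4 8.9 F [-1.6   4.    0.55] Fs -4.27 -0.61 gap -0.15917479817861038
d [np.float64(0.670153739245701), np.float64(-0.009793125171143838), np.float64(-0.7421577059320934)] ty [np.float64(0.002133392752825188), np.float64(0.9999342360117228), np.float64(-0.011268198037621191)] [ 24.  18. 104. -43.  73.  29.]
```

Emit:
{"fn": "apply_moves", "kwargs": {"angular": [[0,0,0],[0,0,0],[0,0,0],[0,0,0],[0,0,0],[0,0,0],[0,0,0],[0,0,0],[0,0,0],[0,0,0],[0,0,0]], "travel": [[0.003,-0.014,0],[0,0,0],[-0.0486,-0.011,0],[-0.0486,-0.011,0],[-0.0486,-0.011,0],[-0.0486,-0.011,0],[-0.0486,-0.011,0],[-0.0486,-0.011,0],[-0.0486,-0.011,0],[-0.0486,-0.011,0],[0,0,0]], "jaw": [0,0,0,0,0,0,0,0,0,0,0]}}

```text
time: 19.88
tool_pos: [516.4, 44.7, 70.3]
tcp_rot: [-179.2, 42.1, 104.2]
ft_force: [-0.3, 6.0, -1.4]
finger_gap: 0.2
grip_force: 2.8
```

```bash
python3 rd.py
```

```text
t 20.025 tcp [516.4  44.7  70.3] scale -68.2 -6.5 F [-0.67  5.65 -0.09] Fs -5.65 0.69 gap 0.015012979026888838
d [np.float64(0.6700119242218804), np.float64(-0.008684617015720958), np.float64(-0.7422995344386143)] ty [np.float64(0.001435744399375002), np.float64(0.9999448561710136), np.float64(-0.010403040668494401)] [ 24.  16. 107. -43.  73.  30.]
```

Emit:
{"fn": "apply_moves", "kwargs": {"angular": [[0,0,0],[0,0,0],[0,0,0],[0,0,0],[0,0,0],[0,0,0],[0,0,0],[0,0,0]], "travel": [[-0.06,0.25,0],[-0.12,0.5,0],[-0.15,0.6,0],[-0.15,0.6,0],[-0.15,0.6,0],[-0.15,0.6,0],[0,0,0],[0,0,0]], "jaw": [0,0,0,0,0,0,0,0]}}

```text
time: 21.02
tool_pos: [484.7, 170.3, 70.2]
tcp_rot: [-179.1, 42.2, 104.2]
ft_force: [0.2, 0.3, -0.1]
finger_gap: -0.1
grip_force: 0.0
```

```bash
python3 rd.py; python3 - <<'E'
from h import *
im=np.mean([r.snapshot("top")["color"].astype(float) for _ in range(6)],0).astype(np.uint8)
np.save("d1.npy",im); crop({"color":im},208,158,50,42,16,"dial1")
E
```

```text
t 21.175 tcp [484.9 169.5  70.2] scale -197.0 -7.6 F [ 0.    0.69 -0.16] Fs -0.67 0.17 gap -0.030890496741036857
d [np.float64(0.6709815174047493), np.float64(-0.010587221514914345), np.float64(-0.7413984853247368)] ty [np.float64(0.002950029493435491), np.float64(0.9999282592737836), np.float64(-0.011609204610514179)] [ 37.  22.  99. -38.  82.  37.]
```

View pics/dial1.png

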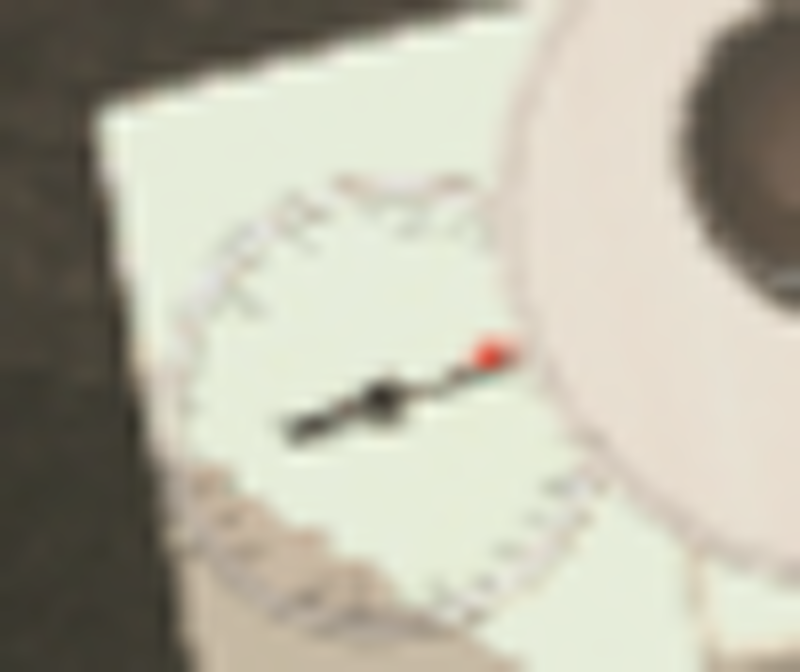

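The dial image shows the needle's tail at (290,435), its hub at (382,400) and its tip at about (505,365). The red mark's visible inner end is at (490,355), slightly counter-clockwise, so only a small roll remains.

```bash
cat > ang.py <<'E'
from h import *
import sys
s=r.snapshot("top"); N=int(sys.argv[2]) if len(sys.argv)>2 else 0
im=np.load(sys.argv[1]).astype(float) if N==0 else np.mean([r.snapshot("top")["color"].astype(float) for _ in range(N)],0)
if N: np.save(sys.argv[1],im)
C=np.array([538.93,-20.07]);y=np.radians(-76.3);X=np.array([np.cos(y),np.sin(y)]);Y=np.array([-X[1],X[0]])
def sc(u,v,z): w=onz(s,u,v,z)[:2]-C; return np.array([X@w,Y@w])
v,u=np.mgrid[165:200,212:250]; P=im[165:200,212:250]
bg=np.array([230,236,218.])
g=P.max(2); dark=np.clip(1-g/200.,0,None); red=np.clip(P[...,0]-P[...,1]-35,0,None)
S=np.array([[sc(a,b,35) for a,b in zip(ru,rv)] for ru,rv in zip(u,v)])
h=np.array([-91.0,-2.0])
for _ in range(5):
    w=dark*(np.linalg.norm(S-h,axis=-1)<5); h=(w[...,None]*S).sum((0,1))/w.sum()
d=S-h; rr=np.linalg.norm(d,axis=-1); al=np.arctan2(d[...,1],d[...,0])
def pol(w,off=0):
    c=(w[...,None]*d).sum((0,1))/w.sum(); a=np.arctan2(*(c[::-1]*(-1 if off else 1))); return np.degrees(a).round(1),np.linalg.norm(c).round(1),w.sum().round(1)
print("hub",h.round(1))
sel=lambda c,lo,hi,t:(rr>lo)&(rr<hi)&(np.abs(np.angle(np.exp(1j*(al-np.radians(c)))))<np.radians(t))
ta,_,_=pol(dark*(dark>.1)*sel(180+float(sys.argv[3] if len(sys.argv)>3 else 0),9,24,25),1)
print("tail->needle",pol(dark*sel(180+ta,8,24,20),1),"front",pol(dark*sel(ta,7,18,20)),"front2",pol(dark*sel(ta,7,30,12)))
print("red",pol(red*(rr<45)),"inner",pol(red*sel(ta,0,24,60)))
E
python3 ang.py d1.npy 0 0
python3 - <<'E'
from h import *
s=r.snapshot("top"); print(-s["R"].T@s["t"])
E
```

```text
hub [-92.6  -0. ]
tail->needle (np.float64(8.2), np.float64(13.6), np.float64(1.9)) front (np.float64(5.1), np.float64(12.7), np.float64(0.6)) front2 (np.float64(5.3), np.float64(17.0), np.float64(1.2))
red (np.float64(12.9), np.float64(23.2), np.float64(186.0)) inner (np.float64(13.4), np.float64(22.5), np.float64(143.0))
[ 205.37079152  -70.7710448  1298.65340296]
```

```bash
python3 - <<'E'
import cv2,numpy as np
np.save("d0.npy",cv2.cvtColor(cv2.imread("pics/top0.png"),4))
E
python3 ang.py d0.npy 0 45
```

```text
hub [-92.4  -0.3]
tail->needle (np.float64(43.2), np.float64(14.6), np.float64(1.9)) front (np.float64(38.6), np.float64(10.1), np.float64(0.3)) front2 (np.float64(40.5), np.float64(17.7), np.float64(0.7))
red (np.float64(48.3), np.float64(28.1), np.float64(420.0)) inner (np.float64(47.4), np.float64(21.5), np.float64(89.0))
```

Emit:
{"fn": "apply_moves", "kwargs": {"angular": [[0,0,0],[0,0,0],[0,0,0],[0,0,0],[0,0,0],[0,0,0],[0,0,0],[0,0,0],[0,0,0],[0,0,0],[0,0,0]], "travel": [[0.157,-0.476,0],[0.157,-0.476,0],[0.157,-0.476,0],[0.157,-0.476,0],[0.157,-0.476,0],[0.157,-0.476,0],[0,0,0],[0.024,-0.097,0],[0.018,-0.075,0],[0,0,0],[0,0,0]], "jaw": [0,0,0,0,0,0,0,0,0,0,0]}}

```text
time: 23.0
tool_pos: [524.3, 49.3, 70.3]
tcp_rot: [-179.1, 42.1, 104.2]
ft_force: [0.1, -0.0, 0.1]
finger_gap: -0.1
grip_force: 0.0
```

```bash
python3 rd.py
```

```text
t 23.15 tcp [524.3  49.2  70.3] scale -70.8 2.2 F [0.46 0.25 0.17] Fs -0.13 0.5 gap -0.03665581762581192
d [np.float64(0.6707141419946716), np.float64(-0.009642860603215328), np.float64(-0.7416532579094753)] ty [np.float64(0.0018686453408050278), np.float64(0.9999342816467643), np.float64(-0.01131108094568578)] [ 24.  17. 105. -43.  74.  29.]
```

Emit:
{"fn": "apply_moves", "kwargs": {"angular": [[0,0,0],[0,0,0],[0,0,0]], "travel": [[0.008,-0.033,0],[0.007,-0.03,0],[0,0,0]], "jaw": [0,0,0]}}

```text
time: 23.52
tool_pos: [524.9, 47.1, 70.3]
tcp_rot: [-179.2, 42.1, 104.1]
ft_force: [-1.7, 4.3, 0.9]
finger_gap: -0.2
grip_force: 2.6
```

```bash
python3 rd.py
```

```text
t 23.675 tcp [524.9  47.1  70.2] scale -68.6 2.3 F [-2.23  4.88  1.6 ] Fs -5.27 -1.01 gap -0.33068337054841346
d [np.float64(0.6699497671997514), np.float64(-0.009501303953791783), np.float64(-0.7423456301832566)] ty [np.float64(0.0019979518833296494), np.float64(0.9999375557538215), np.float64(-0.01099512534464675)] [ 24.  17. 105. -43.  73.  29.]
```

Emit:
{"fn": "apply_moves", "kwargs": {"angular": [[0,0,0],[0,0,0],[0,0,0],[0,0,0],[0,0,0]], "travel": [[0.002,-0.009,0],[-0.0405,-0.0098,0],[-0.0405,-0.0098,0],[-0.0405,-0.0098,0],[0,0,0]], "jaw": [0,0,0,0,0]}}

```text
time: 24.3
tool_pos: [520.6, 46.0, 70.4]
tcp_rot: [-179.3, 42.0, 104.1]
ft_force: [-0.3, 7.6, -0.7]
finger_gap: 0.1
grip_force: 2.9
```

```bash
python3 rd.py
```

```text
t 24.45 tcp [520.7  46.   70.4] scale -68.5 -2.1 F [-0.03  6.26 -0.08] Fs -6.09 1.46 gap -0.47310933797829396
d [np.float64(0.669516910718434), np.float64(-0.007996792306541073), np.float64(-0.7427537664494543)] ty [np.float64(0.0011214870564255257), np.float64(0.9999517901000997), np.float64(-0.009754985514501324)] [ 24.  16. 106. -43.  73.  29.]
```

Emit:
{"fn": "apply_moves", "kwargs": {"angular": [[0,0,0],[0,0,0],[0,0,0],[0,0,0],[0,0,0],[0,0,0],[0,0,0]], "travel": [[-0.06,0.25,0],[-0.12,0.5,0],[-0.16,0.65,0],[-0.16,0.65,0],[-0.16,0.65,0],[-0.1,0.4,0],[0,0,0]], "jaw": [0,0,0,0,0,0,0]}}

```text
time: 25.32
tool_pos: [489.6, 170.3, 70.2]
tcp_rot: [-179.1, 42.1, 104.3]
ft_force: [0.0, 0.6, -0.4]
finger_gap: -0.3
grip_force: 0.0
```

```bash
python3 rd.py; python3 ang.py d2.npy 6 0; python3 -c "
from h import *
crop({'color':np.load('d2.npy').astype(np.uint8)},222,170,24,20,28,'dial2')"
```

```text
t 25.475 tcp [489.7 168.4  70.2] scale -194.7 -3.2 F [-0.04 -0.36  0.22] Fs 0.34 -0.13 gap -0.20740311839721698
d [np.float64(0.6710591373110992), np.float64(-0.010423013947739215), np.float64(-0.741330557181834)] ty [np.float64(0.0025847843932538302), np.float64(0.999927988306261), np.float64(-0.011719090896246342)] [ 37.  23.  98. -38.  82.  36.]
hub [-92.6  -0. ]
tail->needle (np.float64(8.1), np.float64(13.6), np.float64(1.8)) front (np.float64(5.2), np.float64(12.6), np.float64(0.6)) front2 (np.float64(5.2), np.float64(17.2), np.float64(1.3))
red (np.float64(10.1), np.float64(23.5), np.float64(115.5)) inner (np.float64(11.2), np.float64(22.4), np.float64(72.7))
```

View pics/dial2.png

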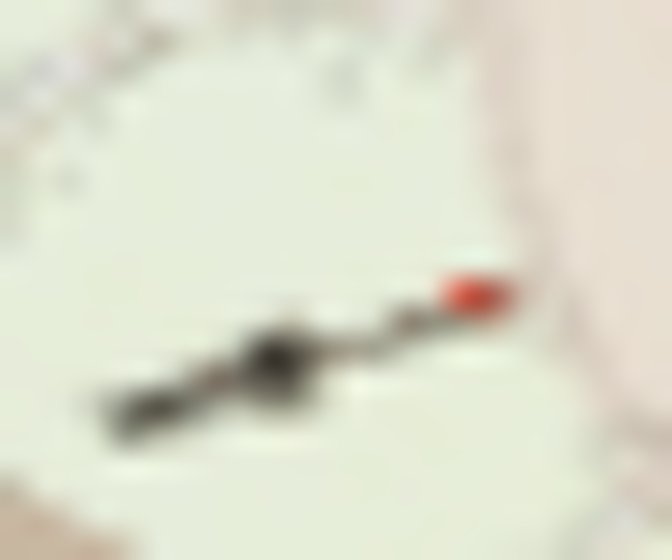

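The mark still peeks out on the counter-clockwise side, at (475,295), with the needle line just below it. The needle covers part of it and biases the reading, so I will cross-check with the unobstructed mark from the placing picture and the rotation of the dial's ticks.

```bash
cat > tick.py <<'E'
from h import *
s=r.snapshot("top")
C=np.array([538.93,-20.07]);y=np.radians(-76.3);X=np.array([np.cos(y),np.sin(y)]);Y=np.array([-X[1],X[0]])
w=lambda p,z:np.array([*(C+X*p[0]+Y*p[1]),z])
zd=32; ax=np.array([-92.6,-.4])
def polar(im,R,A):
    q=np.array([[proj(s,w(ax+rad*np.array([np.cos(a),np.sin(a)]),zd)) for a in A] for rad in R],np.float32)
    return cv2.remap(im.astype(np.float32),q[...,0],q[...,1],cv2.INTER_CUBIC)
step=.5; A=np.radians(np.arange(0,360,step)); R=np.arange(28,42,1.)
P={n:polar(np.load(n+".npy").mean(2),R,A) for n in("d0","d1","d2")}
for k in P:
    p=P[k]; p=p-cv2.blur(np.hstack([p]*3),(41,1))[:,len(A):2*len(A)]; P[k]=np.clip(p,-25,10)
def corr(a,b,lo,hi,m):
    out=[]
    for sh in np.arange(lo,hi,step):
        n=int(round(sh/step)); # b is clockwise of a by sh: b(al)=a(al+sh)
        al=np.degrees(A); ok=m(al)&m((al+sh)%360)
        x=np.roll(P[a],-n,1)[:,ok]; out.append(np.corrcoef(x.ravel(),P[b][:,ok].ravel())[0,1])
    sh=np.arange(lo,hi,step); o=np.array(out); i=np.argsort(-o)[:6]; print(a,b,[(sh[j],o[j].round(2)) for j in i])
m=lambda al:(al>55)&(al<310)
corr("d0","d2",20,60,m); corr("d0","d1",20,60,m); corr("d1","d2",-2,12,m)
# clean red in placing picture
c=cv2.resize(cv2.imread("pics/place.png"),(90,75),interpolation=cv2.INTER_AREA)[...,::-1].astype(float)
im=np.zeros((420,560,3));im[130:205,205:295]=c
for n,I in(("place",im),("d0",np.load("d0.npy").astype(float)),("d1",np.load("d1.npy").astype(float)),("d2",np.load("d2.npy").astype(float))):
    v,u=np.mgrid[165:200,215:248]; p=I[165:200,215:248]; rd=np.clip(p[...,0]-p[...,1]-35,0,None)
    for z in(32,34):
        S=np.array([onz(s,a,b,z)[:2]-C for a,b in zip(u.ravel(),v.ravel())]);S=np.c_[S@X,S@Y]-ax
        k=rd.ravel()*(np.linalg.norm(S,axis=1)<42); cc=(k[:,None]*S).sum(0)/k.sum(); print(n,z,np.degrees(np.arctan2(cc[1],cc[0])).round(1),np.linalg.norm(cc).round(1),k.sum().round())
E
python3 tick.py
```

```text
d0 d2 [(np.float64(29.5), np.float64(0.26)), (np.float64(30.0), np.float64(0.26)), (np.float64(29.0), np.float64(0.25)), (np.float64(43.0), np.float64(0.25)), (np.float64(30.5), np.float64(0.24)), (np.float64(56.0), np.float64(0.24))]
d0 d1 [(np.float64(39.0), np.float64(0.23)), (np.float64(38.5), np.float64(0.22)), (np.float64(39.5), np.float64(0.22)), (np.float64(38.0), np.float64(0.21)), (np.float64(40.0), np.float64(0.21)), (np.float64(40.5), np.float64(0.19))]
d1 d2 [(np.float64(2.5), np.float64(0.14)), (np.float64(3.0), np.float64(0.14)), (np.float64(2.0), np.float64(0.14)), (np.float64(3.5), np.float64(0.13)), (np.float64(1.5), np.float64(0.13)), (np.float64(4.0), np.float64(0.12))]
place 32 50.0 28.7 239.0
place 34 49.2 28.4 239.0
d0 32 49.5 28.9 420.0
d0 34 48.6 28.5 420.0
d1 32 15.8 23.5 186.0
d1 34 14.5 23.4 186.0
d2 32 13.0 23.6 116.0
d2 34 11.7 23.6 116.0
```

```bash
cat > prof.py <<'E'
from h import *
import sys
s=r.snapshot("top")
C=np.array([538.93,-20.07]);y=np.radians(-76.3);X=np.array([np.cos(y),np.sin(y)]);Y=np.array([-X[1],X[0]])
ax=np.array([-92.6,-.4]); z=34
def prof(n,th):
    im=np.load(n).astype(np.float32); t=np.radians(th); e=np.array([np.cos(t),np.sin(t)]); q=np.array([-e[1],e[0]])
    T=np.arange(-7,7.1,.5)
    print(n,"base angle",th)
    for r0 in(-18,-14,-10,9,12,15,18,20,22,24,26):
        rows=[]
        for rr in np.arange(r0-1,r0+1.1,.5):
            rows.append([proj(s,np.array([*(C+X*p[0]+Y*p[1]),z])) for p in(ax+rr*e+tt*q for tt in T)])
        m=np.array(rows,np.float32); v=cv2.remap(im,m[...,0],m[...,1],cv2.INTER_CUBIC).mean(0)
        b=v[[0,1,2,-3,-2,-1]].mean(0); dR=np.clip(b[0]-v[:,0]-6,0,None); red=np.clip((b[1]-v[:,1])-(b[0]-v[:,0])-8,0,None)
        f=lambda w:((w*T).sum()/w.sum()).round(2) if w.sum()>20 else None
        print(r0,"needle",f(dR),dR.max().round(),"red",f(red),red.max().round())
for a in sys.argv[1:]: n,t=a.split(","); prof(n,float(t))
E
python3 prof.py d0.npy,42 d1.npy,7 d2.npy,7
```

```text
d0.npy base angle 42.0
-18 needle -0.51 98.0 red None 1.0
-14 needle -0.22 110.0 red None 3.0
-10 needle 0.21 110.0 red None 0.0
9 needle 0.03 52.0 red None 0.0
12 needle -0.2 44.0 red None 0.0
15 needle 0.3 46.0 red None 0.0
18 needle 0.13 57.0 red 1.55 10.0
20 needle 0.09 60.0 red 2.11 67.0
22 needle -0.22 52.0 red 2.69 111.0
24 needle -0.14 49.0 red 2.99 103.0
26 needle -0.26 45.0 red 2.86 104.0
d1.npy base angle 7.0
-18 needle 0.63 73.0 red None 0.0
-14 needle 0.29 134.0 red None 2.0
-10 needle 0.25 108.0 red None 0.0
9 needle 0.31 58.0 red None 3.0
12 needle -0.33 61.0 red None 0.0
15 needle 0.47 72.0 red 1.27 5.0
18 needle 0.31 79.0 red 2.99 19.0
20 needle -0.11 74.0 red 3.06 58.0
22 needle -0.33 63.0 red 3.05 100.0
24 needle 0.06 55.0 red 3.12 89.0
26 needle 0.32 49.0 red 3.11 49.0
d2.npy base angle 7.0
-18 needle 0.62 73.0 red None 0.0
-14 needle 0.3 135.0 red None 2.0
-10 needle 0.25 108.0 red None 0.0
9 needle 0.31 60.0 red None 3.0
12 needle -0.31 60.0 red None 0.0
15 needle 0.5 72.0 red 0.93 5.0
18 needle 0.32 78.0 red None 5.0
20 needle -0.1 72.0 red 2.25 37.0
22 needle -0.34 63.0 red 2.03 96.0
24 needle 0.02 56.0 red 1.34 103.0
26 needle 0.12 51.0 red 0.83 67.0
```

Emit:
{"fn": "apply_moves", "kwargs": {"angular": [[0,0,0],[0,0,0],[0,0,0],[0,0,0],[0,0,0],[0,0,0],[0,0,0],[0,0,0],[0,0,0],[0,0,0],[0,0,0]], "travel": [[0.138,-0.471,0],[0.138,-0.471,0],[0.138,-0.471,0],[0.138,-0.471,0],[0.138,-0.471,0],[0.138,-0.471,0],[0,0,0],[0.024,-0.097,0],[0.018,-0.075,0],[0,0,0],[0,0,0]], "jaw": [0,0,0,0,0,0,0,0,0,0,0]}}

```text
time: 27.3
tool_pos: [524.5, 49.3, 70.3]
tcp_rot: [-179.1, 42.1, 104.2]
ft_force: [0.7, 0.1, -0.2]
finger_gap: 0.3
grip_force: 0.0
```

```bash
python3 rd.py
```

```text
t 27.45 tcp [524.6  49.2  70.3] scale -70.7 2.5 F [-0.12  0.45 -0.53] Fs -0.47 -0.01 gap 0.14634054154306228
d [np.float64(0.6707212567193223), np.float64(-0.00966614516017893), np.float64(-0.7416465205356226)] ty [np.float64(0.0019402613394664178), np.float64(0.9999345212148257), np.float64(-0.011277795387922895)] [ 24.  17. 105. -43.  74.  29.]
```

Emit:
{"fn": "apply_moves", "kwargs": {"angular": [[0,0,0],[0,0,0],[0,0,0],[0,0,0],[0,0,0],[0,0,0],[0,0,0]], "travel": [[0.008,-0.035,0],[0.009,-0.037,0],[0,0,0],[-0.0437,-0.0106,0],[-0.0437,-0.0106,0],[-0.0437,-0.0106,0],[0,0,0]], "jaw": [0,0,0,0,0,0,0]}}

```text
time: 28.32
tool_pos: [520.5, 46.0, 70.4]
tcp_rot: [-179.3, 42.0, 104.1]
ft_force: [-0.8, 5.7, -0.6]
finger_gap: 0.1
grip_force: 3.0
```

```bash
python3 rd.py
```

```text
t 28.475 tcp [520.5  46.   70.3] scale -68.5 -2.3 F [-0.62  6.07 -0.55] Fs -6.05 0.83 gap -0.06862621666547382
d [np.float64(0.6694657528673496), np.float64(-0.007956229416548085), np.float64(-0.7428003124334452)] ty [np.float64(0.0010601452225368901), np.float64(0.9999518555823257), np.float64(-0.009755132473252492)] [ 24.  16. 106. -43.  73.  29.]
```

Emit:
{"fn": "apply_moves", "kwargs": {"angular": [[0,0,0],[0,0,0],[0,0,0],[0,0,0],[0,0,0],[0,0,0],[0,0,0]], "travel": [[-0.06,0.25,0],[-0.12,0.5,0],[-0.16,0.65,0],[-0.16,0.65,0],[-0.16,0.65,0],[-0.1,0.4,0],[0,0,0]], "jaw": [0,0,0,0,0,0,0]}}

```text
time: 29.35
tool_pos: [489.4, 170.2, 70.2]
tcp_rot: [-179.1, 42.1, 104.3]
ft_force: [1.1, -0.8, 0.1]
finger_gap: -0.0
grip_force: 0.0
```

```bash
python3 rd.py; python3 ang.py d3.npy 8 0; python3 prof.py d3.npy,7; python3 tick.py | head -3 >/dev/null; python3 -c "
from h import *
crop({'color':np.load('d3.npy').astype(np.uint8)},222,170,24,20,28,'dial3')"
```

```text
t 29.5 tcp [489.6 168.3  70.2] scale -194.7 -3.3 F [-0.2  -0.25  0.15] Fs 0.2 -0.25 gap -0.011811650576285434
d [np.float64(0.671070553557669), np.float64(-0.010359477202488258), np.float64(-0.7413211135398039)] ty [np.float64(0.002513286518491334), np.float64(0.9999284148698069), np.float64(-0.01169822750810584)] [ 37.  23.  98. -38.  82.  36.]
hub [-92.6  -0. ]
tail->needle (np.float64(8.1), np.float64(13.7), np.float64(1.8)) front (np.float64(5.2), np.float64(12.6), np.float64(0.6)) front2 (np.float64(5.4), np.float64(16.8), np.float64(1.2))
red (np.float64(1.0), np.float64(23.5), np.float64(84.0)) inner (np.float64(0.8), np.float64(21.3), np.float64(34.9))
d3.npy base angle 7.0
-18 needle 0.63 74.0 red None 0.0
-14 needle 0.28 135.0 red None 2.0
-10 needle 0.25 107.0 red None 0.0
9 needle 0.32 60.0 red None 2.0
12 needle -0.32 61.0 red None 0.0
15 needle 0.5 72.0 red 0.9 5.0
18 needle 0.36 77.0 red -1.83 19.0
20 needle -0.02 72.0 red -2.14 45.0
22 needle -0.18 61.0 red -1.99 65.0
24 needle 0.25 53.0 red -1.79 71.0
26 needle 0.5 47.0 red -1.69 61.0
```

The apparent red offset has flipped to the other side, so the last roll overshot by about 1 mm at the mark's radius. I'll roll back about 2 mm of edge travel.

Emit:
{"fn": "apply_moves", "kwargs": {"angular": [[0,0,0],[0,0,0],[0,0,0],[0,0,0],[0,0,0],[0,0,0],[0,0,0],[0,0,0],[0,0,0],[0,0,0],[0,0,0],[0,0,0],[0,0,0]], "travel": [[0.1255,-0.474,0],[0.1255,-0.474,0],[0.1255,-0.474,0],[0.1255,-0.474,0],[0.1255,-0.474,0],[0.1255,-0.474,0],[0,0,0],[0.024,-0.097,0],[0.018,-0.075,0],[0,0,0],[0.008,-0.035,0],[0.009,-0.037,0],[0,0,0]], "jaw": [0,0,0,0,0,0,0,0,0,0,0,0,0]}}

```text
time: 31.68
tool_pos: [522.0, 46.3, 70.2]
tcp_rot: [-179.2, 42.0, 104.2]
ft_force: [-1.9, 6.4, 1.3]
finger_gap: -0.1
grip_force: 3.4
```

```bash
python3 rd.py
```

```text
t 31.825 tcp [522.   46.3  70.2] scale -68.5 -0.7 F [-2.74  5.92  1.74] Fs -6.4 -1.26 gap -0.34824989118398314
d [np.float64(0.669717198284627), np.float64(-0.009163059915202467), np.float64(-0.7425597030911252)] ty [np.float64(0.0016238460999897628), np.float64(0.9999395520248222), np.float64(-0.0108745308055892)] [ 24.  17. 106. -43.  73.  29.]
```

Emit:
{"fn": "apply_moves", "kwargs": {"angular": [[0,0,0],[0,0,0],[0,0,0]], "travel": [[0.03,0.0074,0],[0.03,0.0074,0],[0,0,0]], "jaw": [0,0,0]}}

```text
time: 32.2
tool_pos: [524.3, 46.9, 70.2]
tcp_rot: [-179.1, 42.0, 104.2]
ft_force: [-3.5, 6.7, 1.2]
finger_gap: -0.1
grip_force: 3.4
```

```bash
python3 rd.py
```

```text
t 32.35 tcp [524.4  46.9  70.2] scale -68.5 1.7 F [-3.1   6.75  1.78] Fs -7.29 -1.41 gap -0.4588597982636741
d [np.float64(0.669757338715956), np.float64(-0.009252137951998217), np.float64(-0.7425223937225314)] ty [np.float64(0.0016754675923732892), np.float64(0.9999386610637849), np.float64(-0.010948375144849365)] [ 24.  17. 105. -43.  73.  29.]
```

Emit:
{"fn": "apply_moves", "kwargs": {"angular": [[0,0,0],[0,0,0],[0,0,0],[0,0,0],[0,0,0],[0,0,0],[0,0,0]], "travel": [[-0.06,0.25,0],[-0.12,0.5,0],[-0.16,0.65,0],[-0.16,0.65,0],[-0.16,0.65,0],[-0.1,0.4,0],[0,0,0]], "jaw": [0,0,0,0,0,0,0]}}

```text
time: 33.22
tool_pos: [494.0, 171.4, 70.2]
tcp_rot: [-179.1, 42.1, 104.3]
ft_force: [-0.0, -0.5, 1.2]
finger_gap: 0.2
grip_force: 0.0
```

```bash
python3 ang.py d4.npy 8 0; python3 prof.py d4.npy,7 | tail -5; python3 -c "
from h import *
A=[cv2.resize(np.load(f).astype(np.uint8)[170:190,222:246,::-1],None,fx=16,fy=16,interpolation=cv2.INTER_CUBIC) for f in('d2.npy','d4.npy','d3.npy','d1.npy')]
cv2.imwrite('pics/cmp.png',np.vstack([np.hstack(A[:2]),np.hstack(A[2:])])[:600])"
```

```text
hub [-92.6  -0. ]
tail->needle (np.float64(8.2), np.float64(13.6), np.float64(1.8)) front (np.float64(5.2), np.float64(12.6), np.float64(0.6)) front2 (np.float64(5.3), np.float64(16.8), np.float64(1.2))
red (np.float64(6.5), np.float64(22.9), np.float64(53.8)) inner (np.float64(9.2), np.float64(22.1), np.float64(36.2))
18 needle 0.35 78.0 red -0.82 7.0
20 needle -0.06 72.0 red -0.43 25.0
22 needle -0.26 62.0 red -0.05 54.0
24 needle 0.19 52.0 red -0.3 54.0
26 needle 0.46 46.0 red -0.55 36.0
```

View pics/cmp.png

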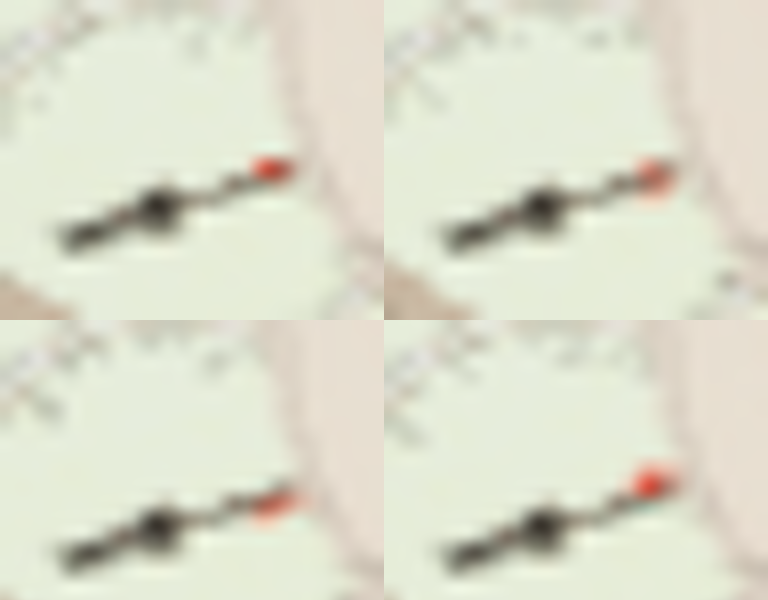

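The comparison's top right panel is the current state. Red shows evenly on both sides of the needle, so the mark lies under it. The cup is still standing and the arm is clear, so I hand in.

```bash
python3 -c "
from bench import r
print(r.hand_in())"
```

```text
the job is handed in; nothing more can be done
None
```

The job is handed in at about 34 s: the cup stands upright near the middle of the pan, and by camera the red zero mark lies under the needle (judged by eye and pixel profile); the other things were not touched.

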